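# Push the filler tub through the sprung gate of the stock lane

## Task

Push the rectangular filler tub along the table, through the sprung flap gate and on into the plywood stock lane, until the flap swings fully shut behind it. Slide the tub without lifting or tipping it, and leave the other things on the table where they are.

Things in the scene. Friction and masses are not known exactly. Their poses are not given: they have to be found in the camera images.
- tub: Closed rectangular filler tub, grey plastic, white lid, paper label: 110 mm along its x, 92 mm along y, 60 mm tall (upright sides to 50 mm, lid 2 mm further in). 0.4 to 0.8 kg. Origin: centre of its underside. Stands in front of the lane's mouth, its x (long side) roughly along the lane's x, up to 30 mm off the centre line and 0.22 rad askew. Too wide to grip.
- lane: Fixed, straight, open-topped lane on the bare table: two plywood walls 50 mm high, 9 mm thick, inner faces at y = +58 and -58 mm, from x = -10 mm to the end wall. Origin: on the table, midway between the walls, in the plane of the shut flap. x points level into the lane (the way the tub goes), z up. Nothing crosses over it: a tool pointing down can travel along it and lift out.
- mouth (a point): Middle of the lane's mouth, on the table, at x = -75 mm in the lane's frame, same axes. Two plywood wings, 50 mm high, flare from the walls to here, where they are about 190 mm apart: they guide the tub in.
- lane_end (a point): Foot of the inner face of the end wall, at x = +273 mm in the lane's frame. A tub pushed against it has its centre at x = +218 mm.
- flap_hinge (a point): Point on the flap's upright hinge, 28 mm above the table, at x = 0, y = +55 mm in the lane's frame. The free end of the flap sweeps 107 mm into the lane, so it shuts only when the tub's back face is beyond that (tub centre more than about 165 mm past the gate) and the tool is out of the way.
- flap (a joint): Angle of the flap gate, a steel plate 5 mm thick, 105 mm wide, 6 to 50 mm above the table. 0 = shut across the lane; grows as its free end (y = -51 mm) swings into the lane (+x); 1.57 = flat along the wall at +y; stop at 1.7. Opens inward only; its spring (0.04 N m shut, 0.2 N m wide open: about 2 N at the edge) closes it when nothing is in the way.
- tape_roll: Bystander: roll of masking tape lying flat, 96 mm across, 25 mm high, outside the lane's left wall. Origin at its underside.
- paint_tin: Bystander: round tin, 80 mm across, 90 mm high, standing outside the lane's right wall. Origin at its underside.
- scraper: Bystander: scraper lying on the table. Origin at its underside.
- water_bottle: Bystander: bottle, 64 mm across, 200 mm tall. Origin at its underside.
- mixing_cup: Bystander: open white cup, 90 mm across, 85 mm tall. Origin at its underside.
- brush: Bystander: paint brush lying on the table. Origin at its underside.
There are look-alikes about, which are no part of the job. Leave any orange look-alike of the tub alone.

How it is judged:
By the outcome, as a careful person would: the job done as asked, in the order asked, and still so for the second after the job is handed in, with the robot touching nothing.
It also fails if it takes over 56 s, if anything falls off the work surface, if the arm or the gripper's body presses on something with over 40 N, if the wrist force passes 120 N, or if a joint passes its speed limit or range.

## Robot

A 6-joint arm with a two-finger parallel gripper is mounted at the origin on the work surface. World frame = base frame: x ahead of the robot, y to its left, z up, the work surface at z = 0. Lengths are in m, angles in rad, forces in N, time in s.
With the tool pointing down it reaches from about 0.25 to 0.8 m from the base axis. Payload 3.9 kg.
Tool frame: the origin (TCP) lies on the centre line of the jaws, within the pads' length; the fingertips stand 14 mm ahead of it and the grasp point (between the pads) lies 5 mm behind it; z points along the fingers, y is the line along which they close (so a half turn about z gives the same grasp; the last joint's range is limited). The gripper opens to 85 mm and grips with 20 to 120 N. Pads are 22 mm wide; open, the fingers measure 114 mm over their backs; the gripper's body (76 mm by 85 mm) begins 54 mm behind the grasp point. The pads swing forward as they close: fully open they stand 13 mm farther back than shut.
Start: joints at [1.225, 0.26, -0.138, 1.173, 0, 1.571], TCP at [0.178, 0.494, 0.245] pointing down, gripper open.
Joint ranges: [-2.78, 2.78], [-0.83, 1.72], [-1.28, 1.37], [-1.9, 2.12], [-1.57, 1.48], [-3.14, 3.14]. Speed limits (rad/s): [2.57, 2.57, 3.14, 3.14, 3.14, 3.14].

## Interface

Orientations are given as a rotation vector (axis times angle).
In Python, from station import ctrl, optics gives the robot as it stands. Calls block until the motion is done:
- ctrl.movep(position, orientation): joint-space move of the TCP to a pose.
- ctrl.move_linear(position, orientation=None, feed=0.15, f_stop=None): straight line of the TCP; orientation=None keeps the orientation; feed is the mean speed in m/s. With f_stop (N) it stops when the force on the tool has changed by that much, and returns True; else False.
- ctrl.goto_joints(angles): joint-space move.
- ctrl.open_jaws() and ctrl.grasp(): open the fingers fully, or close them until they stop; the grip force is fixed at half the most.
- ctrl.dwell(seconds).
- ctrl.solve_ik(position, orientation): joint angles nearest the present ones, or None.
- ctrl.get_state(): the state.
- optics.read_camera(name): name is "scene" or "top" or "wrist"; returns the picture (480x640x3 uint8, red, green, blue); there is no depth.
- optics.camera_params(name): a dict with "fovy" (degrees; the focal length in pixels is half the picture's height over the tangent of half this angle, whatever the lens; pixels are square), "cx", "cy" (the principal point, pixels), "pose" (4x4, takes a point from camera to world coordinates). Camera axes: x right, y down, z forward; pixel columns grow to the right and rows downward; lengths in m; the calibration is good to about 2 mm. The wrist camera is an equidistant fisheye: a pixel r from the principal point sees the ray r / f radians off the axis. A picture is of the moment at which its call begins: read the wrist's pose just before it. camera_params takes no time and is no camera call; for the wrist camera it gives the pose at the moment of the call.
A pose or a line that the arm cannot do raises ctrl.IKError and nothing moves.
- ctrl.job_done(): hands the job in; it is judged then, once.
The state is a dict: "clock": time; "joints": joint angles; "dq": joint speeds; "tau": joint torques, N m; "tool_pos": TCP position; "ee_rot": TCP orientation; "contact_force": force on the tool from outside, world axes, zero at the start; "wrist_torque": the same for the moment, N m; "finger_gap": finger opening in m; "grasp_force": force on a finger pad.
Only numpy, scipy, OpenCV 4.12 (cv2) and the standard library are available. Lean on these libraries where they do the work, as an engineer would, in place of code of your own. Each camera call takes 0.05 s, during which the arm holds its last target. There are 200 camera calls.

## Working session

There is one attempt and no reset: what is moved stays moved. The work goes in short steps, each a Python script; the robot and the scene stay as the last script left them, time stands still between calls to the robot, and variables do not carry over. Pictures are saved under pics/ and viewed, at most 10 in all, crops included, and the job is handed in when it is done.

```bash
mkdir -p pics; python3 - <<'E'
from station import ctrl, optics
import cv2,numpy as np
for n in ("top","scene"):
    im=optics.read_camera(n); cv2.imwrite(f"pics/{n}0.png",im[:,:,::-1])
    p=optics.camera_params(n); print(n,p["fovy"],p["cx"],p["cy"],np.round(p["pose"],3).tolist())
print(ctrl.get_state()["clock"])
E
```

```text
top 49.5061270877785 314.1115298278411 240.45649593338123 [[0.019, -0.989, 0.148, 0.305], [-1.0, -0.02, -0.004, 0.031], [0.007, -0.148, -0.989, 1.607], [0.0, 0.0, 0.0, 1.0]]
scene 47.99010122499425 317.56663035118305 235.42262774848632 [[-0.864, 0.354, -0.357, 0.97], [0.503, 0.597, -0.625, 0.802], [-0.008, -0.72, -0.694, 0.942], [0.0, 0.0, 0.0, 1.0]]
0.1
```

View pics/top0.png

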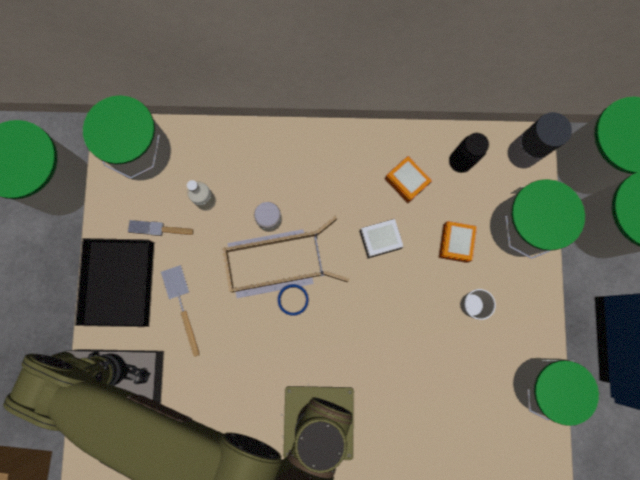

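View pics/scene0.png

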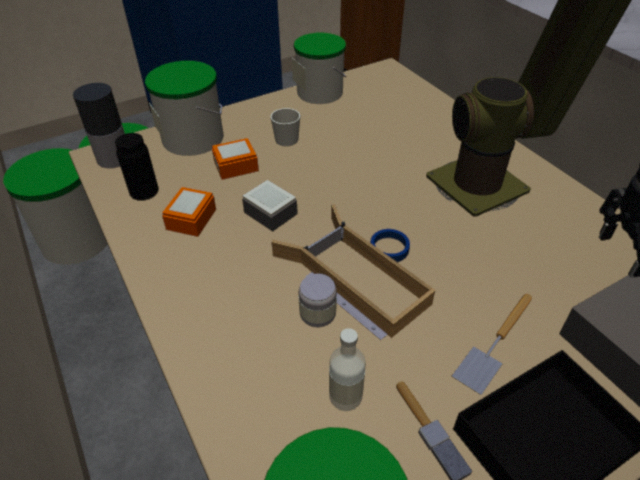

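Candidates in the top view: grey/white tub at (382,238), orange look-alikes at (409,178) and (459,241). The grey one with the white lid, in front of the lane mouth, fits. The lane runs from its mouth (~(345,248)) to the end wall at (228,265), which is toward world +y. The tape roll is at (293,299) and the tin at (267,215). I'll confirm with one enlarged crop.

```bash
cat > h.py <<'E'
from station import ctrl, optics
import cv2,numpy as np
def ray(n,u,v,z):
    p=optics.camera_params(n); f=240/np.tan(np.radians(p["fovy"])/2); T=np.array(p["pose"])
    d=T[:3,:3]@np.array([(u-p["cx"])/f,(v-p["cy"])/f,1]); o=T[:3,3]
    return o+d*(z-o[2])/d[2]
def tub(im):  # lid rect in top picture near the tub: light, unsaturated
    hsv=cv2.cvtColor(im,cv2.COLOR_RGB2HSV)
    m=((hsv[...,1]<60)&(hsv[...,2]>150)).astype(np.uint8)
    m=cv2.morphologyEx(m,cv2.MORPH_CLOSE,np.ones((5,5)))
    return m
E
python3 - <<'E'
from h import *
im=cv2.cvtColor(cv2.imread("pics/top0.png"),cv2.COLOR_BGR2RGB)
m=tub(im)
cs,_=cv2.findContours(m,0,2)
for c in cs:
    if cv2.contourArea(c)>300:
        r=cv2.minAreaRect(c)
        q=np.array([ray("top",*p,0.06) for p in cv2.boxPoints(r)])
        print(np.round(r[0],1),"c",np.round(q.mean(0),3),"sides",[round(float(np.linalg.norm(q[i]-q[i-1])),3) for i in (1,2)],"dir",[round(float(np.arctan2(*(q[i]-q[i-1])[1::-1])),3) for i in (1,2)])
cv2.imwrite("pics/crop1.png",cv2.resize(im[200:310,215:415,::-1],None,fx=4,fy=4,interpolation=cv2.INTER_CUBIC))
E
```

```text
[ 92.5 458.5] c [-0.097  0.637  0.06 ] sides [0.11, 0.172] dir [0.09, -1.554]
[ 97.5 337.5] c [0.238 0.65  0.06 ] sides [0.143, 0.06] dir [-1.552, -3.068]
[460.1 240.1] c [ 0.546 -0.415  0.06 ] sides [0.078, 0.061] dir [-0.182, -1.719]
[410.  176.2] c [ 0.742 -0.266  0.06 ] sides [0.064, 0.078] dir [-0.796, -2.402]
[382. 132.] c [ 0.881 -0.18   0.06 ] sides [0.15, 0.084] dir [-1.549, 3.134]
[328.2 298.1] c [ 0.392 -0.022  0.06 ] sides [1.065, 1.541] dir [0.065, -1.57]
```

View pics/crop1.png

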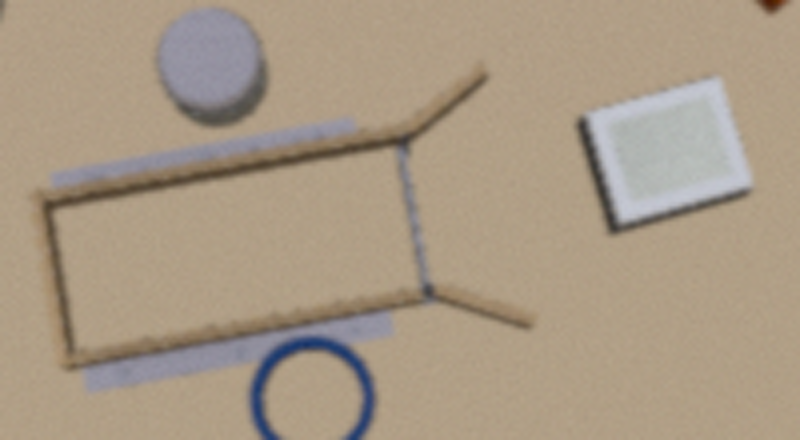

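The crop shows the grey/white tub with lid corners near (585,116), (720,78), (750,188), (615,226). The flap runs (404,142)–(427,292), the walls (45,194)–(405,133) and (70,358)–(428,294). No orange on the tub, so it's the right one. Now in numbers.

```bash
python3 - <<'E'
from h import *
R=lambda u,v,z: ray("top",215+u/4-.375,200+v/4-.375,z)[:2]
a,b,c,d=R(45,194,.05),R(405,133,.05),R(70,358,.05),R(428,294,.05)
h1,h2=R(404,142,.05),R(427,292,.05)
print("walls",a,b,c,d,"gap",np.linalg.norm(a-c),np.linalg.norm(b-d),"len",np.linalg.norm(a-b),np.linalg.norm(c-d))
ang=lambda v:np.arctan2(v[1],v[0])
print("yaw",ang(a-b),ang(c-d)); yaw=(ang(a-b)+ang(c-d))/2
ex=np.array([np.cos(yaw),np.sin(yaw)]);ey=np.array([-ex[1],ex[0]])
mid=(a+b+c+d)/4; fl=(h1+h2)/2; end=(a+c)/2
print("flap-end",(end-fl)@ex, "flap width",np.linalg.norm(h1-h2))
o=mid+ex*((fl-mid)@ex); print("origin",o)
im=cv2.cvtColor(cv2.imread("pics/top0.png"),cv2.COLOR_BGR2RGB)
h=cv2.cvtColor(im,cv2.COLOR_RGB2HSV).astype(int); rgb=im.astype(int)
m=((rgb[...,2]-rgb[...,0]>-25)&(h[...,2]>120)).astype(np.uint8); m[:, :352]=0;m[:,412:]=0;m[:210]=0;m[270:]=0
m=cv2.morphologyEx(m,cv2.MORPH_CLOSE,np.ones((5,5)))
cc=max(cv2.findContours(m,0,2)[0],key=cv2.contourArea)
for q in (np.array([R(*p,.06) for p in((585,116),(720,78),(750,188),(615,226))]),
          np.array([ray("top",*p,.06)[:2] for p in cv2.boxPoints(cv2.minAreaRect(cc))])):
    t=q.mean(0); es=[q[1]-q[0],q[2]-q[1]]
    print("tub",t,"lane",(t-o)@ex,(t-o)@ey,[(np.linalg.norm(e),((ang(e)-yaw+1.57)%3.1416)-1.57) for e in es])
E
```

```text
walls [0.50927931 0.28947221] [0.56125956 0.01912849] [0.38650474 0.26548072] [ 4.39424254e-01 -3.36362302e-04] gap 0.1250967063228387 0.12338039400237777 len 0.2752956103360157 0.2710335744064669
yaw 1.7607527613004268 1.7673094530124405
flap-end 0.2719521867868103 flap width 0.11506399342598225
origin [0.50011279 0.01058513]
tub [ 0.54926547 -0.1785885 ] lane -0.1950917817498014 -0.011909998785712564 [(np.float64(0.10669624574471638), np.float64(0.10370839559743095)), (np.float64(0.08647548586350218), np.float64(-1.5043433884778408))]
tub [ 0.55115878 -0.17989366] lane -0.19673622340980623 -0.01351743577530394 [(np.float64(0.10915744987427607), np.float64(0.10775811498209942)), (np.float64(0.09168315552259475), np.float64(-1.4925388358253786))]
```

```bash
cat >> h.py <<'E'
from scipy.spatial.transform import Rotation as Ro
yaw=1.764; O=np.array([.5001,.0106])-.002*np.array([np.cos(yaw),np.sin(yaw)])
ex=np.array([np.cos(yaw),np.sin(yaw)]); ey=np.array([-ex[1],ex[0]])
W=lambda x,y,z: np.r_[O+x*ex+y*ey,z]
def rot(s=1):
    y=s*np.r_[ey,0]; z=np.array([0,0,-1.]); return Ro.from_matrix(np.c_[np.cross(y,z),y,z]).as_rotvec()
def L(p): p=np.array(p)[:2]-O; return np.round([p@ex,p@ey],4)
def st(): s=ctrl.get_state(); print("t",round(s["clock"],2),"lane",L(s["tool_pos"]),"z",round(s["tool_pos"][2],4),"F",np.round(s["contact_force"],1),"q6",round(s["joints"][5],2),"gap",round(s["finger_gap"],3))
E
python3 - <<'E'
from h import *
c=[(abs(q[5]),s) for s in (1,-1) if (q:=ctrl.solve_ik(W(-.29,-.008,.15),rot(s))) is not None and ctrl.solve_ik(W(.15,-.008,.034),rot(s)) is not None]
print(c); s=min(c)[1]; r=rot(s); open("sgn","w").write(str(s))
ctrl.grasp()
ctrl.movep(W(-.29,-.008,.15),r); st()
ctrl.move_linear(W(-.29,-.008,.032),feed=.1,f_stop=12); st()
print(ctrl.move_linear(W(-.18,-.008,.032),feed=.06,f_stop=20)); st()
cv2.imwrite("pics/top2.png",cv2.resize(optics.read_camera("top")[190:320,215:415,::-1],None,fx=4,fy=4,interpolation=cv2.INTER_CUBIC))
E
```

```text
[(np.float64(2.216842629587379), 1), (np.float64(0.9247500240024138), -1)]
t 3.9 lane [-0.2892 -0.0086] z 0.1502 F [-0.8 -0.6  0.3] q6 0.92 gap -0.0
t 5.23 lane [-0.2904 -0.0085] z 0.0328 F [-0.7  0.4 -0.4] q6 0.92 gap -0.0
False
t 7.22 lane [-0.1801 -0.0081] z 0.032 F [ 1.3 -3.7  0.2] q6 1.08 gap -0.0
```

View pics/top2.png

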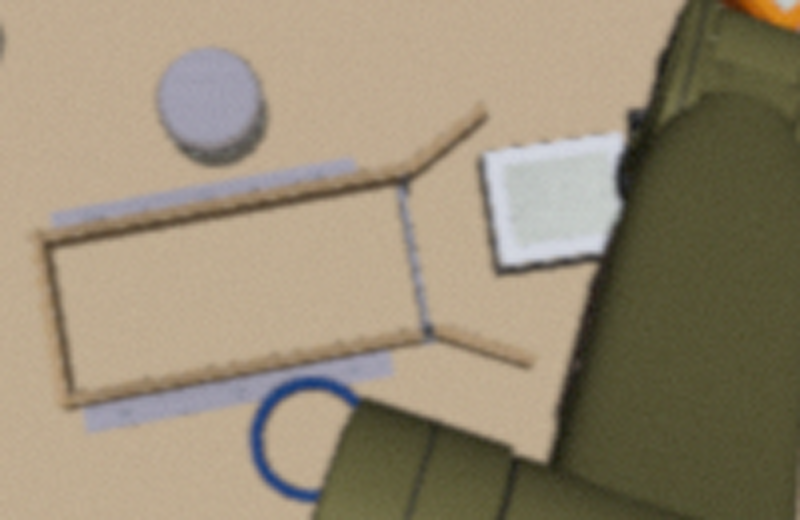

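The tub has turned parallel to the lane: front edge (485,155)–(500,268), top edge slope matches the wall. It sits toward −y (upper wing). I'll quantify it and reposition the pusher.

```bash
python3 - <<'E'
from h import *
for u,v,z in((485,155,.06),(500,268,.06),(622,133,.06),(404,182,.05),(427,332,.05)):
    print(u,v,L(ray("top",215+u/4-.375,190+v/4-.375,z)))
E
```

```text
485 155 [-0.0628 -0.0632]
500 268 [-0.0585  0.0231]
622 133 [-0.1678 -0.062 ]
404 182 [ 0.0006 -0.055 ]
427 332 [0.0034 0.06  ]
```

```bash
python3 - <<'E'
from h import *
for x in (-.12,-.06,0,.06,.11,.142):
    hit=ctrl.move_linear(W(x,-.008,.032),feed=.06,f_stop=25); st()
    if hit: print("STOP"); break
cv2.imwrite("pics/scene3.png",cv2.resize(optics.read_camera("scene")[150:350,230:450,::-1],None,fx=3,fy=3))
E
```

```text
t 7.97 lane [-0.1423 -0.004 ] z 0.0321 F [-0.8 -3.2  4.4] q6 1.15 gap -0.0
STOP
```

View pics/scene3.png

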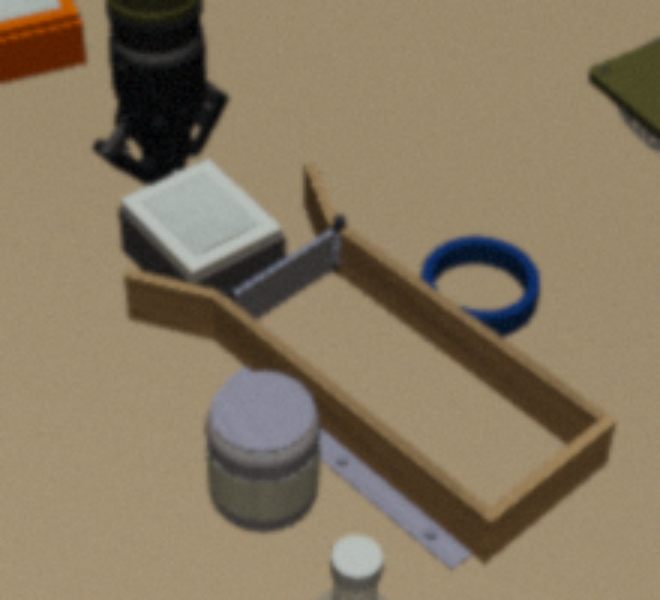

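The pushed tub jammed with its front −y corner on the upper wing (near (185,285) in the crop), turned slightly toward that wing. I'll back off and measure.

```bash
python3 - <<'E'
from h import *
ctrl.move_linear(W(-.20,-.008,.032),feed=.12)
st()
im=optics.read_camera("top"); cv2.imwrite("pics/raw4.png",im[:,:,::-1])
cv2.imwrite("pics/top4.png",cv2.resize(im[200:310,285:415,::-1],None,fx=6,fy=5.4,interpolation=cv2.INTER_CUBIC) if 0 else cv2.resize(im[210:300,295:415,::-1],None,fx=6,fy=6,interpolation=cv2.INTER_CUBIC))
E
```

```text
t 8.64 lane [-0.1997 -0.0076] z 0.0316 F [-0.4  0.8 -0.7] q6 1.06 gap -0.0
```

View pics/top4.png

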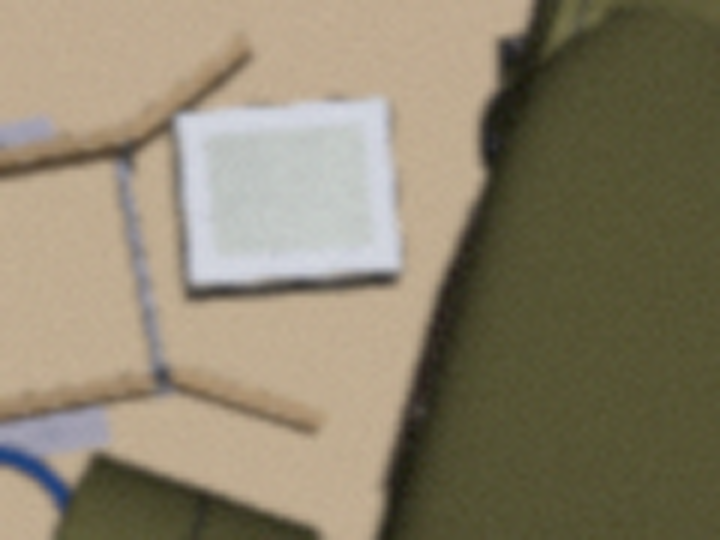

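```bash
python3 - <<'E'
from h import *
P=[L(ray("top",295+u/6-.42,210+v/6-.42,.06)) for u,v in((178,117),(385,100),(400,275),(190,285))]
print(*P,"c",np.mean(P,0))
for u,v in((245,45),(315,428),(130,140)): print(L(ray("top",295+u/6-.42,210+v/6-.42,.05)))
r=Ro.from_rotvec(rot(int(open("sgn").read())))
for a in (90,-90):
    q=ctrl.solve_ik(W(-.1,-.12,.04),(Ro.from_euler('z',a,degrees=True)*r).as_rotvec()); print(a,None if q is None else np.round(q,2))
E
```

```text
[-0.0279 -0.0671] [-0.132  -0.0577] [-0.1229  0.0307] [-0.0188  0.0175] c [-0.0754  -0.01915]
[-0.0685 -0.0994]
[-0.068   0.0978]
[-0.0025 -0.0613]
90 [-0.1   0.6  -0.16  0.82  0.   -0.3 ]
-90 [-0.1   0.6  -0.16  0.82  0.    2.84]
```

```bash
cat >> h.py <<'E'
R0=rot(int(open("sgn").read())); R90=(Ro.from_euler('z',90,degrees=True)*Ro.from_rotvec(R0)).as_rotvec()
E
python3 - <<'E'
from h import *
ctrl.move_linear(W(-.20,-.008,.12),feed=.2)
ctrl.movep(W(-.105,-.112,.12),R90)
ctrl.move_linear(W(-.105,-.112,.036),feed=.12,f_stop=15); st()
for p in ((-.094,-.084),(-.082,-.076),(-.080,-.056)):
    hit=ctrl.move_linear(W(*p,.036),feed=.05,f_stop=20); st()
    if hit: print("STOP");break
ctrl.move_linear(W(-.105,-.09,.036),feed=.1)
ctrl.move_linear(W(-.105,-.112,.15),feed=.2)
ctrl.movep(W(-.22,-.02,.12),R0); st()
im=optics.read_camera("top")
cv2.imwrite("pics/top5.png",cv2.resize(im[210:300,295:415,::-1],None,fx=6,fy=6,interpolation=cv2.INTER_CUBIC))
E
```

```text
t 11.38 lane [-0.1053 -0.1126] z 0.0367 F [ 0.1 -0.7 -0.5] q6 -0.31 gap -0.0
t 12.12 lane [-0.0941 -0.0842] z 0.0362 F [0.3 0.4 0.2] q6 -0.31 gap 0.0
t 12.57 lane [-0.0816 -0.0757] z 0.036 F [-0.4  0.7  0.8] q6 -0.29 gap 0.0
t 13.12 lane [-0.0799 -0.0547] z 0.0359 F [ 0.2  0.3 -0.8] q6 -0.3 gap -0.0
t 15.64 lane [-0.2196 -0.0197] z 0.1193 F [-0.9  0.6 -0.1] q6 1.03 gap -0.0
```

View pics/top5.png

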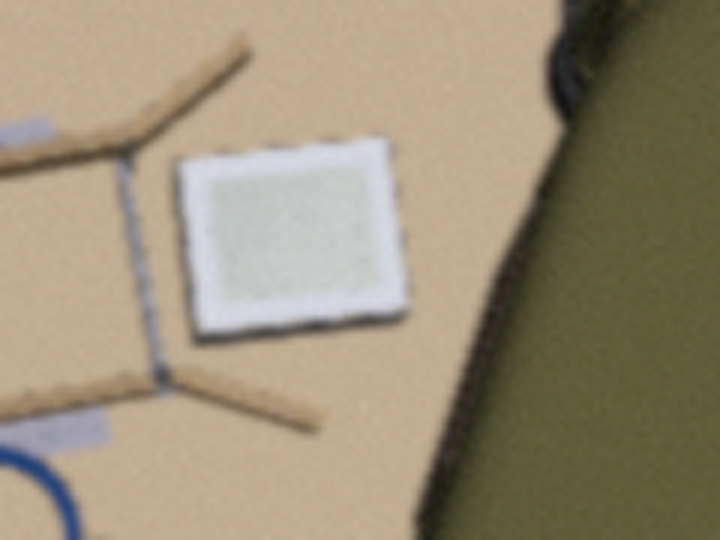

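The tub now sits centred in the mouth (corners (180,158), (388,140), (407,315), (198,332)), clear of both wings and a few hundredths of a radian clockwise. I'll push it from behind, a little to −y of its centre.

```bash
python3 - <<'E'
from h import *
P=[L(ray("top",295+u/6-.42,210+v/6-.42,.06)) for u,v in((180,158),(388,140),(407,315),(198,332))]
print("c",np.mean(P,0),"yaw",(P[0]-P[1])[1]/.106)
ctrl.move_linear(W(-.19,-.010,.12),feed=.2)
ctrl.move_linear(W(-.19,-.010,.032),feed=.12,f_stop=15)
for x in (-.10,-.06,0,.06,.11,.142):
    hit=ctrl.move_linear(W(x,-.010,.032),feed=.06,f_stop=30); st()
    if hit: print("STOP"); break
im=optics.read_camera("scene")
cv2.imwrite("pics/scene6.png",cv2.resize(im[130:350,230:450,::-1],None,fx=2.7,fy=2.7))
E
```

```text
c [-0.074    0.00215] yaw -0.08490566037735844
t 18.53 lane [-0.1098 -0.0227] z 0.0364 F [ 18.9 -19.6  -4.4] q6 1.21 gap 0.0
t 19.35 lane [-0.0623 -0.0136] z 0.034 F [ 4.1 -7.7  5.4] q6 1.29 gap 0.0
t 20.5 lane [-0.0022 -0.0131] z 0.0339 F [ 3.  -7.9  6.4] q6 1.4 gap -0.0
t 21.65 lane [ 0.0582 -0.013 ] z 0.0338 F [ 4.5 -7.6  7.2] q6 1.52 gap 0.0
t 22.63 lane [ 0.1087 -0.0119] z 0.0334 F [ 2.5 -6.8  7.3] q6 1.62 gap -0.0
t 23.32 lane [ 0.1408 -0.0116] z 0.0333 F [ 3.1 -6.8  6.1] q6 1.68 gap 0.0
```

View pics/scene6.png

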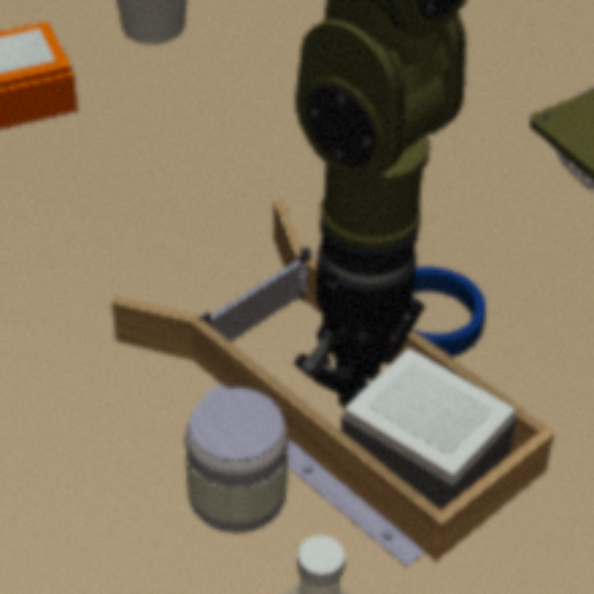

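The tub is deep in the lane with its lid centred near (430,415), and the flap is shut behind the tool, (215,325)–(305,270). I'll lift out and check.

```bash
python3 - <<'E'
from h import *
ctrl.move_linear(W(.137,-.0116,.033),feed=.05)
ctrl.move_linear(W(.137,-.0116,.20),feed=.15); st()
ctrl.goto_joints([1.225,.26,-.138,1.173,0,1.571]); st()
cv2.imwrite("pics/top7.png",cv2.resize(optics.read_camera("top")[130:330,100:500,::-1],None,fx=2,fy=2,interpolation=cv2.INTER_CUBIC))
E
```

```text
t 24.89 lane [ 0.137  -0.0109] z 0.1991 F [-0.6 -0.1  0. ] q6 1.67 gap 0.0
t 26.6 lane [0.5375 0.2228] z 0.2451 F [ 0.  -0.2 -0.1] q6 1.57 gap -0.0
```

View pics/top7.png

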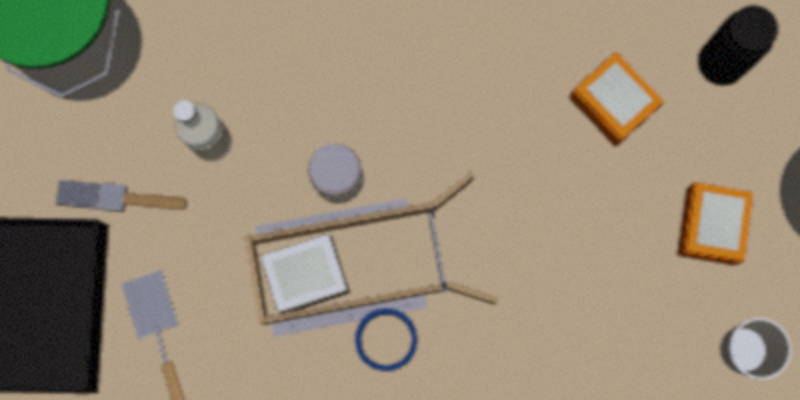

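The tub is at the end of the lane (centre (305,273)), the flap is shut, (432,212)–(443,287), and the bystanders look unmoved.

```bash
python3 -c "
from station import ctrl
print(ctrl.job_done())"
```

```text
the job is handed in; nothing more can be done
None
```

The filler tub is in the lane close to the end wall with the flap fully shut behind it; it jammed once on a wing and took a sideways nudge to free, the other things look unmoved, and I handed the job in at about 27 s.

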